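Ready the evaporator's gas panel

ROBOT

A 6-joint arm with a two-finger parallel gripper is mounted at the origin on the work surface. World frame = base frame: x ahead of the robot, y to its left, z up, the work surface at z = 0. Lengths are in mm, angles in rad, forces in N, time in s.
With the tool pointing down it reaches from about 300 to 775 mm from the base axis. Payload 14.6 kg.
Tool frame: the origin (TCP) lies at the very end of the fingers, on their centre line; the grasp point (between the pads) lies 19 mm behind it; z points along the fingers, y is the line along which they close (so a half turn about z gives the same grasp; the last joint's range is limited). The gripper opens to 94 mm and grips with 3 to 60 N. Pads are 16 mm wide; open, the fingers measure 119 mm over their backs; the gripper's body (75 mm by 177 mm) begins 78 mm behind the grasp point.
Start: joints at [-1.353, 0.3, 1.521, -0, 1.321, -0.067], TCP at [154.524, -527.837, 205.446] pointing down, gripper open.
Joint ranges: [-3.03, 3.03], [-0.79, 2.21], [0.23, 2.52], [-1.04, 4.18], [0, 3.07], [-2.55, 2.55]. Speed limits (rad/s): [2.22, 2.22, 2.57, 3.14, 3.14, 3.14].

INTERFACE

Orientations are given as [roll, pitch, yaw] about the fixed x, y, z axes, in that order (R = Rz(yaw) Ry(pitch) Rx(roll)).
In Python, from cell import manip, camera, get_calibration gives the robot as it stands.
- The arm moves only by the tool arm_command, never from a script. Its argument "targets" is a list of rows, each an object of numbers: "hand": the opening, from -1 (shut) to 1 (fully open), so that 0 is half open; "x", "y", "z": the shift along the tool's x, y, z in m; "yaw": the turn about the tool's z in rad. In form: [{"hand": .., "x": .., "y": .., "z": .., "yaw": ..}, ...]. A call has 1 to 10 rows; each row shifts and turns the commanded pose from where the row before left it, along the tool's axes as they then stand; what a row does not reach is not made up. A row lasts 1/10 s, in which the tool goes at most 50 mm and 8.59 degrees, less where a joint would pass 70% of its speed; a pose out of reach is approached as far as the arm can. A call is refused whole if a number of a shift passes 0.05 or a number of a turn 0.15, either way. A call with a gripper value outside its range is refused whole. The fingers move at their own pace and stop on an object; "newtons" is the grip in N (left out, the last holds). Time passes only in rows, so rows that do not move let the fingers close. It gives the time, the measured TCP pose, the force, the opening and the grip force at its end, in the units of the state.
- manip.read_state(): the state, without advancing time (a new reading comes with each control period).
- camera(name): name is "side" or "top" or "wrist"; returns the picture (384x512x3 uint8, red, green, blue); there is no depth.
- get_calibration(name): a dict with "K" (3x3 intrinsics, pixels), "cam_to_world" (4x4, takes a point from camera to world coordinates). Camera axes: x right, y up, looking along -z (the intrinsics and any distortion apply to the point x, -y, -z); pixel columns grow to the right and rows downward; lengths in mm; the calibration is good to about 2 mm. The wrist camera is an equidistant fisheye: a pixel r from the principal point sees the ray r / f radians off the axis. A picture is of the moment at which its call begins: read the wrist's pose just before it. get_calibration takes no time and is no camera call; for the wrist camera it gives the pose at the moment of the call.
- manip.sign_off(): hands the job in; it is judged then, once.
The state is a dict: "clock": time; "joints": joint angles; "qd": joint speeds; "effort": joint torques, N m; "eef_pos": TCP position; "eef_rot": TCP orientation; "wrist_force": force on the tool from outside, world axes, zero at the start; "moment": the same for the moment, N m; "finger_gap": finger opening in mm; "finger_force": force on a finger pad.
Only numpy, scipy, OpenCV 4.12 (cv2) and the standard library are available. Lean on these libraries where they do the work, as an engineer would, in place of code of your own. Each camera call takes 0.05 s, during which the arm holds its last target. There are 200 camera calls.

TASK

Get the gas panel ready for its next run. First turn the black knob on the gauge anticlockwise until the red peak pointer is back against its zero stop; then turn the brass thumbscrew of the needle valve clockwise until it seats, back it off a quarter turn, and finish still gripping the thumbscrew there, keeping it at the quarter turn. Leave the vial, the reagent bottle and the tube rack undisturbed.

Things in the scene. Friction and masses are not known exactly. Their poses are not given: they have to be found in the camera images.
- panel: Low blue box with a white top, 150 x 310 x 60 mm high, fixed to the bench; origin at the centre of its underside. The gauge and the needle valve stand on its top, 160 mm apart along its y axis, either one on either side.
- gauge: Round gauge lying face up on the panel, 100 mm across, 28 mm high, white dial with black ticks; origin at the centre of its underside (60 mm above the bench). The zero tick lies at 135 degrees anticlockwise (seen from above) from its x axis, next to a small dark stop pin.
- reset_grip (a point): Grip point of the gauge's black reset knob, on its vertical axis, 121 mm above the bench. The grip is an upright bar 40 mm long, 13 mm thick and 32 mm tall; this point lies 7 mm below its top and 23 mm above the top of the 36 mm round collar beneath the bar, which turns with it 2 mm above the dial. x runs along the bar towards the end with the red stripe and the red pointer, z is up; they turn with the knob.
- reset (a joint): Angle of the reset knob and its red pointer, rad, 0 against the zero stop (pointer at the zero tick); grows clockwise seen from above, so it is reset by turning anticlockwise. Starts between 0.6 and 1.45. About 0.04 N m of friction, stays where it is left.
- valve: Needle valve on the panel: aluminium flange 72 mm across and 6 mm high with a dark steel boss 40 mm across up to 16 mm high; origin at the centre of its underside (60 mm above the bench). The flange has a black line at the valve's +x side (where the thumbscrew's red stripe points when seated) and a green line at its +y side (where it points a quarter turn open).
- screw_grip (a point): Grip point of the brass thumbscrew, on its vertical axis, 107 mm above the bench. The grip is an upright bar with flat sides and rounded ends, about 53 mm long, 13 mm thick and 32 mm tall; this point lies 7 mm below its top and 23 mm above the top of the 36 mm round collar beneath the bar. x runs along the bar towards the end with the red stripe, z is up; they turn with the screw.
- screw (a joint): Angle of the thumbscrew, rad, 0 when seated (a firm stop), growing anticlockwise seen from above as it opens; a quarter turn open is 1.57. Starts between 0.5 and 1.3. It does not rise or sink noticeably as it turns. About 0.06 N m of friction, stays where it is left.
- vial_mid (a point): Centre of a capped amber vial standing on the bench on the robot's side of the panel, 26 mm across, 75 mm tall; to be left alone.
- reagent_mid (a point): Centre of a white reagent bottle standing beside the panel, 64 mm across, 130 mm tall; to be left alone.
- rack_mid (a point): Centre of an empty white tube rack standing beyond the panel, 90 x 210 x 60 mm; to be left alone.

How it is judged:
By the outcome, as a careful person would: the job done as asked, in the order asked, and still so for the second after the job is handed in, while the arm keeps its last pose, push and grip.
It also fails if it takes over 54 s, if anything falls off the work surface, if the arm or the gripper's body presses on something with over 40 N, if the wrist force passes 120 N, or if a joint passes its speed limit or range.

## Working session

There is one attempt and no reset: what is moved stays moved. The work goes in short steps, Python scripts to look and compute and a tool call to move; the robot and the scene stay as the last step left them, time stands still between calls to the robot, and variables do not carry over. Pictures are saved under pics/ and viewed, at most 10 in all, crops included, and the job is handed in when it is done.

Besides the shell and the picture viewer there is one more tool, called after "Request:" by a JSON object that holds its "op" and its "data". arm_command: Moves the arm, as the interface text tells. Its arguments: {"type":"object","properties":{"targets":{"type":"array"},"newtons":{"type":"number"}},"required":["targets"]}

```bash
mkdir -p pics; ls
python3 - <<'E'
from cell import manip,camera,get_calibration
import cv2,numpy as np
s=manip.read_state();print(s)
t=camera("top");cv2.imwrite("pics/top0.png",t[:,:,::-1])
t2=camera("side");cv2.imwrite("pics/side0.png",t2[:,:,::-1])
for n in("top","side","wrist"):
  c=get_calibration(n);print(n,{k:np.round(v,3).tolist() if not isinstance(v,str) else v for k,v in c.items()})
cv2.imwrite("pics/both0.png",cv2.resize(t[:,:,::-1],(800,600),interpolation=cv2.INTER_CUBIC))
E
```

```text
pics
{'clock': 0.0, 'joints': array([-1.35259007e+00,  3.00475561e-01,  1.52155839e+00, -1.65799019e-05,
        1.32070346e+00, -6.65948646e-02]), 'qd': array([ 0.00034173, -0.00072892, -0.00033844, -0.00015989,  0.00032209,
        0.00077775]), 'effort': array([-3.10653217e-03, -5.31805515e+01, -3.52734268e+01,  7.07559125e-02,
        2.44337891e-02, -6.88666114e-05]), 'eef_pos': array([ 154.47202965, -527.59647417,  204.89348521]), 'eef_rot': array([-3.14044936e+00, -6.01548729e-05,  2.84805200e-01]), 'wrist_force': array([-0.003675  ,  0.49244292, -0.00654612]), 'moment': array([-0.03379309, -0.0117403 , -0.05447422]), 'finger_force': 0.0, 'finger_gap': 93.88738981561445}
top {'K': [[471.315, 0.0, 249.232], [0.0, 471.315, 186.719], [0.0, 0.0, 1.0]], 'cam_to_world': [[0.004, 0.995, -0.1, 475.508], [-1.0, 0.006, 0.018, -23.888], [0.019, 0.1, 0.995, 1010.353], [0.0, 0.0, 0.0, 1.0]]}
side {'K': [[471.626, 0.0, 253.688], [0.0, 471.626, 197.658], [0.0, 0.0, 1.0]], 'cam_to_world': [[0.998, 0.052, -0.045, 514.068], [-0.066, 0.52, -0.852, -954.11], [-0.021, 0.853, 0.522, 670.986], [0.0, 0.0, 0.0, 1.0]]}
wrist {'K': [[297.319, 0.0, 255.679], [0.0, 297.319, 192.978], [0.0, 0.0, 1.0]], 'cam_to_world': [[0.281, 0.932, 0.23, 221.211], [-0.96, 0.273, 0.066, -508.475], [-0.001, -0.239, 0.971, 384.874], [0.0, 0.0, 0.0, 1.0]]}
```

View pics/both0.png

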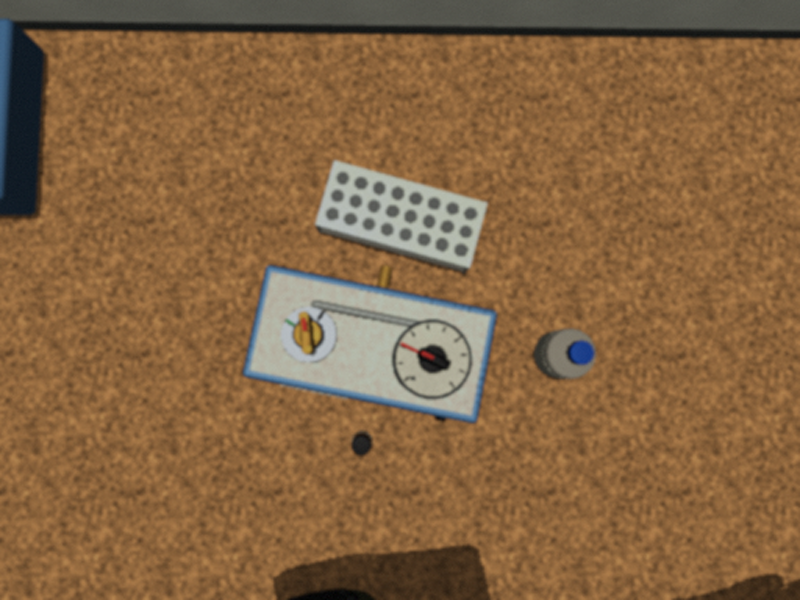

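The top view shows the panel tilted, with the valve at about (308,333) in the 800 px picture, the gauge at (432,359), the vial at (362,444), the bottle at (570,353) and the rack beyond. Next I'll enlarge the panel.

Run:
```python
import cv2
t=cv2.imread("pics/top0.png")
c=t[160:285,150:325]
cv2.imwrite("pics/crop0.png",cv2.resize(c,None,fx=4.5,fy=4.5,interpolation=cv2.INTER_CUBIC))
```

```text
(no output)
```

View pics/crop0.png

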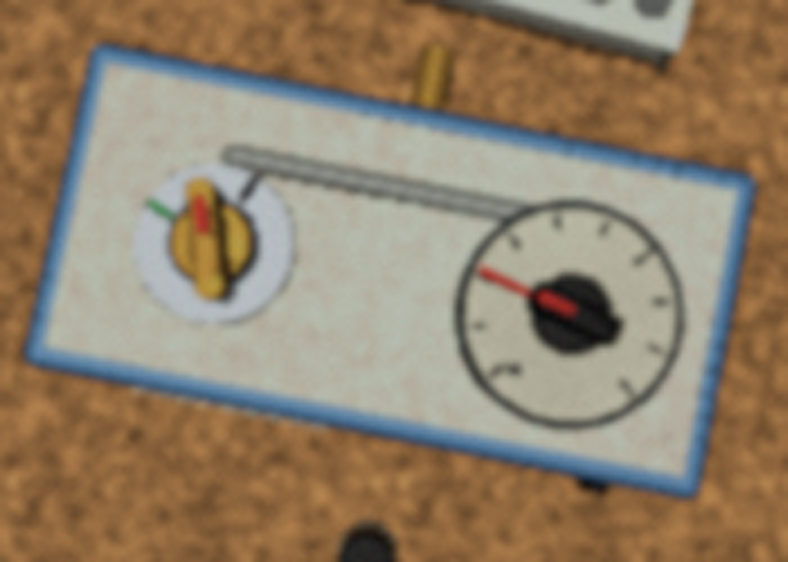

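```bash
cat > h.py <<'E'
import numpy as np
from cell import get_calibration
def ray(cam,u,v,z,c=None):
    c=c or get_calibration(cam);K=np.array(c["K"]);T=np.array(c["cam_to_world"])
    x,y=(u-K[0,2])/K[0,0],(v-K[1,2])/K[1,1]
    if cam=="wrist":
        r=np.hypot(x,y);s=np.sin(r)/max(r,1e-9);d=np.array([x*s,-y*s,-np.cos(r)])
    else: d=np.array([x,-y,-1.])
    d=T[:3,:3]@d;o=T[:3,3]
    return o+d*(z-o[2])/d[2]
E
python3 - <<'E'
from h import *
P=lambda a,b,z:ray("top",(a+.5)/4.5-.5+150,(b+.5)/4.5-.5+160,z)[:2]
ang=lambda a,b:np.arctan2(*(b-a)[::-1])
g=P(571,313,88);tip=P(480,270,90);z0=P(500,372,88)
v=P(214,243,66);bl=P(258,182,66);gr=P(155,207,66);b1=P(201,190,114);b2=P(211,290,114)
print("gauge",g,"ptr ang",ang(g,tip),"zero",ang(g,z0),"reset",ang(g,z0)-ang(g,tip))
print("knob bar far end",P(612,328,128), "stripe",P(540,298,128))
print("valve",v,"dist",np.hypot(*(g-v)),"axis ang",ang(g,v))
print("black",ang(v,bl),"green",ang(v,gr),"bar",ang(b2,b1),"len",np.hypot(*(b1-b2)),"mid",(b1+b2)/2)
c=[P(*q,60) for q in((99,48),(752,182),(693,494),(30,360))];print(np.round(c,1),"ctr",np.mean(c,0),ang(c[1],c[0]),ang(c[2],c[3]))
print("vial",P(367,545,75))
E
```

```text
gauge [485.37629745 -94.34378387] ptr ang 1.1361931038805744 zero 2.2631166058665735 reset 1.126923501985999
knob bar far end [ 478.81932564 -108.30159974] stripe [491.09857154 -78.41767628]
valve [515.9463009   62.65781783] dist 159.95007986248345 axis ang 1.3784910814878302
black -0.6129735059800507 green 1.0297482369234239 bar 0.11459400253045578 len 42.38974274670687 mid [515.18779416  61.64923527]
[[ 603.8  116.2]
 [ 544.8 -178.2]
 [ 405.9 -150.5]
 [ 463.9  143.9]] ctr [504.60079567 -17.13828573] 1.3730183584870186 1.3762259939840897
vial [384.80692342  -6.4278762 ]
```

Request:
{"op": "arm_command", "data": {"targets": [{"hand": 0,"x": 0.0366,"y": -0.0269,"z": 0,"yaw": 0},{"hand": 0,"x": 0.0366,"y": -0.0269,"z": 0,"yaw": 0},{"hand": 0,"x": 0.0366,"y": -0.0269,"z": 0,"yaw": 0},{"hand": 0,"x": 0.0366,"y": -0.0269,"z": 0,"yaw": 0},{"hand": 0,"x": 0.0366,"y": -0.0269,"z": 0,"yaw": 0},{"hand": 0,"x": 0.0366,"y": -0.0269,"z": 0,"yaw": 0},{"hand": 0,"x": 0.0366,"y": -0.0269,"z": 0,"yaw": 0},{"hand": 0,"x": 0.0366,"y": -0.0269,"z": 0,"yaw": 0},{"hand": 0,"x": 0.0366,"y": -0.0269,"z": 0,"yaw": 0},{"hand": 0,"x": 0.0366,"y": -0.0269,"z": 0,"yaw": 0}], "newtons": 35}}

```text
clock: 1.1
eef_pos: [430.9, -165.1, 205.4]
eef_rot: [-3.142, 0.0, 0.285]
wrist_force: [-0.2, -0.8, -0.4]
finger_gap: 47.4
finger_force: 0.0
```

Request:
{"op": "arm_command", "data": {"targets": [{"hand": 0,"x": 0.036,"y": -0.0263,"z": 0,"yaw": 0},{"hand": 0,"x": 0.036,"y": -0.0263,"z": 0,"yaw": 0},{"hand": 0,"x": 0,"y": 0,"z": 0,"yaw": -0.142},{"hand": 0,"x": 0,"y": 0,"z": 0,"yaw": -0.142},{"hand": 0,"x": 0,"y": 0,"z": 0,"yaw": -0.142},{"hand": 0,"x": 0,"y": 0,"z": 0,"yaw": -0.142},{"hand": 0,"x": 0,"y": 0,"z": 0,"yaw": -0.142},{"hand": 0,"x": 0,"y": 0,"z": 0,"yaw": -0.142},{"hand": 0,"x": 0,"y": 0,"z": 0,"yaw": 0}]}}

```text
clock: 2.0
eef_pos: [484.4, -96.1, 205.2]
eef_rot: [-3.141, 0.0, 1.139]
wrist_force: [0.1, 0.2, -0.3]
finger_gap: 46.9
finger_force: 0.0
```

Run:
```python
from cell import manip,camera,get_calibration
import cv2,numpy as np,pickle
s=manip.read_state();c=get_calibration("wrist");w=camera("wrist")
pickle.dump(c,open("w1.pkl","wb"));print(s["eef_pos"],s["eef_rot"],s["joints"])
cv2.imwrite("pics/w1.png",cv2.resize(w[:,:,::-1],(768,576),interpolation=cv2.INTER_CUBIC))
```

```text
[484.39617659 -96.09799521 205.19230458] [-3.14104447e+00  1.13803405e-04  1.13916487e+00] [-2.70012667e-01  1.75111741e-01  1.67594527e+00 -2.50830401e-05
  1.29109500e+00  1.61625752e-01]
```

View pics/w1.png

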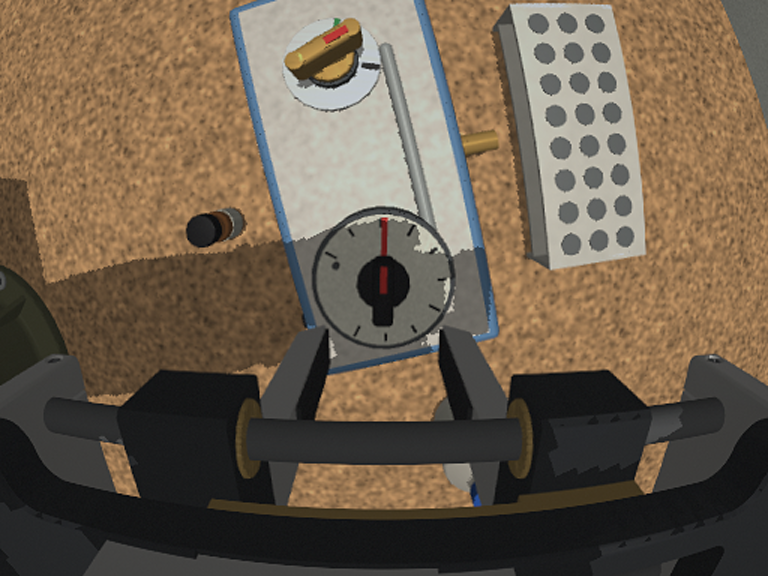

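The wrist view shows the pointer straight up at x≈384, in line with the tool's x axis. The dial centre is at about (384,277), the stop pin at (335,266), and the valve is at the upper left.

Run:
```python
from h import *
import pickle;c=pickle.load(open("w1.pkl","rb"))
P=lambda a,b,z:ray("wrist",(a+.5)/1.5-.5,(b+.5)/1.5-.5,z,c)[:2].round(1)
e=[P(*q,88) for q in((313,278),(455,278),(384,207),(384,348))];print(e,np.mean(e,0),(e[0]+e[1])/2,(e[2]+e[3])/2)
s1,s2=P(383,266,128),P(383,294,128);t=P(384,218,90);print("stripe",s1,s2,"tip",t)
g=(e[2]+e[3])/2;d=t-g;print(np.arctan2(d[1],d[0]));p=P(335,266,90)-g;print("pin",np.hypot(*p),np.arctan2(p[1],p[0]))
v=[P(*q,66) for q in((284,68),(382,62),(331,110))];print(v)
a,b=P(292,62,114),P(355,28,114);print("bar",a,b,np.arctan2(*(b-a)[::-1]),np.hypot(*(a-b)))
```

```text
[array([442.3, -72. ]), array([ 530.9, -112.9]), array([506.8, -48.6]), array([ 465.2, -138.8])] [486.3   -93.075] [486.6  -92.45] [486.  -93.7]
stripe [492.7 -77.7] [485.6 -93.1] tip [503.8 -55.2]
1.1377298982651014
pin 34.6301891418456 2.411353206120524
[array([484.3,  74.9]), array([549.3,  47. ]), array([501.6,  30. ])]
bar [494.7  59.8] [538.6  62.7] 0.06596338610537857 43.9956816062668
```

Request:
{"op": "arm_command", "data": {"targets": [{"hand": 0,"x": 0.003,"y": 0.0004,"z": 0.02,"yaw": 0},{"hand": 0,"x": 0,"y": 0,"z": 0.03,"yaw": 0},{"hand": 0,"x": 0,"y": 0,"z": 0.025,"yaw": 0},{"hand": 0,"x": 0,"y": 0,"z": 0.015,"yaw": 0},{"hand": 0,"x": 0,"y": 0,"z": 0.011,"yaw": 0},{"hand": 0,"x": 0,"y": 0,"z": 0,"yaw": 0},{"hand": 0,"x": 0,"y": 0,"z": 0,"yaw": 0}]}}

```text
clock: 2.75
eef_pos: [486.4, -93.6, 105.0]
eef_rot: [3.141, -0.0, 1.135]
wrist_force: [0.3, -0.3, 0.8]
finger_gap: 47.0
finger_force: 0.0
```

Request:
{"op": "arm_command", "data": {"targets": [{"hand": -1,"x": 0,"y": 0,"z": 0,"yaw": 0},{"hand": -1,"x": 0,"y": 0,"z": 0,"yaw": 0},{"hand": -1,"x": 0,"y": 0,"z": 0,"yaw": 0},{"hand": -1,"x": 0,"y": 0,"z": 0,"yaw": 0},{"hand": -1,"x": 0,"y": 0,"z": 0,"yaw": 0},{"hand": -1,"x": 0,"y": 0,"z": 0,"yaw": 0}], "newtons": 30}}

```text
clock: 3.35
eef_pos: [485.2, -93.2, 104.6]
eef_rot: [-3.139, 0.0, 1.137]
wrist_force: [-9.2, 2.9, 8.6]
finger_gap: 12.8
finger_force: 30.0
```

```bash
python3 -c "
from cell import manip
s=manip.read_state()
for k in s: print(k,s[k])"
```

```text
clock 3.35
joints [-2.63988952e-01  2.90740060e-01  1.78519765e+00  2.36933742e-04
  1.06820384e+00  1.69969460e-01]
qd [ 2.29173755e-05  1.21631428e-03  5.70565891e-04 -6.38149266e-04
  1.33804663e-04 -2.35925384e-03]
effort [ -0.69941903 -45.22365332 -32.92756677  -0.13289464  -2.57348947
  -0.04535669]
eef_pos [485.22420239 -93.18315971 104.61201749]
eef_rot [-3.13904540e+00  2.26799413e-04  1.13672381e+00]
wrist_force [-9.20894792  2.88433139  8.61924132]
moment [ 0.59374211  1.71994952 -0.00461648]
finger_force 29.994733035564423
finger_gap 12.847251558904446
```

Request:
{"op": "arm_command", "data": {"targets": [{"hand": -1,"x": 0,"y": -0.0012,"z": 0,"yaw": 0},{"hand": -1,"x": 0,"y": 0,"z": 0,"yaw": -0.12},{"hand": -1,"x": 0,"y": 0,"z": 0,"yaw": -0.12},{"hand": -1,"x": 0,"y": 0,"z": 0,"yaw": -0.12},{"hand": -1,"x": 0,"y": 0,"z": 0,"yaw": -0.12},{"hand": -1,"x": 0,"y": 0,"z": 0,"yaw": -0.12},{"hand": -1,"x": 0,"y": 0,"z": 0,"yaw": -0.12},{"hand": -1,"x": 0,"y": 0,"z": 0,"yaw": -0.12},{"hand": -1,"x": 0,"y": 0,"z": 0,"yaw": -0.08},{"hand": -1,"x": 0,"y": 0,"z": 0,"yaw": 0}]}}

```text
clock: 4.35
eef_pos: [484.3, -93.2, 104.6]
eef_rot: [-3.14, -0.001, 2.06]
wrist_force: [-8.4, -0.2, 6.4]
finger_gap: 12.7
finger_force: 30.0
```

```bash
cat > st.py <<'E'
from cell import manip
s=manip.read_state()
print(s["clock"],s["eef_pos"].round(2),"yaw",s["eef_rot"][2].round(4),"F",s["wrist_force"].round(2),"M",s["moment"].round(3),"q6",s["joints"][5].round(3),"eff6",s["effort"][5].round(3),s["finger_gap"],s["finger_force"])
E
python3 st.py
```

```text
4.35 [484.31 -93.15 104.6 ] yaw 2.0598 F [-8.42 -0.18  6.38] M [-0.058  1.436  0.023] q6 -0.753 eff6 -1.362 12.694851044897936 29.999443888664246
```

Request:
{"op": "arm_command", "data": {"targets": [{"hand": -1,"x": 0.0006,"y": -0.0011,"z": 0,"yaw": 0},{"hand": -1,"x": 0,"y": 0,"z": 0,"yaw": -0.05},{"hand": -1,"x": 0,"y": 0,"z": 0,"yaw": -0.05},{"hand": -1,"x": 0,"y": 0,"z": 0,"yaw": -0.04},{"hand": -1,"x": 0,"y": 0,"z": 0,"yaw": 0}]}}

```text
clock: 4.85
eef_pos: [484.1, -93.2, 104.6]
eef_rot: [3.141, 0.001, 2.197]
wrist_force: [0.0, -0.6, 2.2]
finger_gap: 13.1
finger_force: 30.0
```

```bash
python3 st.py
```

```text
4.85 [484.08 -93.18 104.63] yaw 2.1973 F [ 0.04 -0.56  2.16] M [-0.186 -0.309  0.065] q6 -0.891 eff6 -0.728 13.101118406321154 29.998593628406525
```

Centred now. Next I'll feel for the stop in small steps.

Request:
{"op": "arm_command", "data": {"targets": [{"hand": -1,"x": 0,"y": 0,"z": 0,"yaw": -0.03},{"hand": -1,"x": 0,"y": 0,"z": 0,"yaw": -0.03},{"hand": -1,"x": 0,"y": 0,"z": 0,"yaw": 0}]}}

```text
clock: 5.15
eef_pos: [484.0, -93.2, 104.6]
eef_rot: [3.141, 0.001, 2.258]
wrist_force: [1.2, -1.8, 3.6]
finger_gap: 12.8
finger_force: 30.2
```

```bash
python3 st.py
```

```text
5.15 [484.04 -93.15 104.64] yaw 2.2576 F [ 1.22 -1.85  3.57] M [-0.337 -0.456 -0.383] q6 -0.951 eff6 -0.991 12.794450718553092 30.227649807929993
```

Request:
{"op": "arm_command", "data": {"targets": [{"hand": -1,"x": 0,"y": 0,"z": 0,"yaw": -0.02},{"hand": -1,"x": 0,"y": 0,"z": 0,"yaw": -0.02},{"hand": -1,"x": 0,"y": 0,"z": 0,"yaw": 0}]}}

```text
clock: 5.45
eef_pos: [484.0, -93.2, 104.6]
eef_rot: [3.141, 0.001, 2.297]
wrist_force: [2.6, -2.1, 3.8]
finger_gap: 13.4
finger_force: 31.5
```

```bash
python3 st.py
```

```text
5.45 [484.04 -93.15 104.64] yaw 2.2974 F [ 2.63 -2.07  3.81] M [-0.443 -0.548 -0.693] q6 -0.991 eff6 -1.05 13.38412944463779 31.472119367681444
```

Request:
{"op": "arm_command", "data": {"targets": [{"hand": -1,"x": 0,"y": 0,"z": 0,"yaw": 0.05},{"hand": 0,"x": 0,"y": 0,"z": 0,"yaw": 0},{"hand": 0,"x": 0,"y": 0,"z": 0,"yaw": 0},{"hand": 0,"x": 0,"y": 0,"z": 0,"yaw": 0},{"hand": 0,"x": 0,"y": 0,"z": 0,"yaw": 0},{"hand": 0,"x": 0,"y": 0,"z": -0.03,"yaw": 0},{"hand": 0,"x": 0,"y": 0,"z": -0.04,"yaw": 0},{"hand": 0,"x": 0,"y": 0,"z": -0.03,"yaw": 0},{"hand": 0,"x": 0,"y": 0,"z": 0,"yaw": 0},{"hand": 0,"x": 0,"y": 0,"z": 0,"yaw": 0}]}}

```text
clock: 6.45
eef_pos: [483.7, -93.0, 204.3]
eef_rot: [3.141, 0.0, 2.247]
wrist_force: [0.5, -0.4, -0.9]
finger_gap: 47.0
finger_force: 0.0
```

```bash
python3 st.py
python3 - <<'E'
from cell import manip,camera,get_calibration
import cv2,numpy as np,pickle
c=get_calibration("wrist");w=camera("wrist")
pickle.dump(c,open("w2.pkl","wb"))
cv2.imwrite("pics/w2.png",cv2.resize(w[:,:,::-1],(768,576),interpolation=cv2.INTER_CUBIC))
E
```

```text
6.45 [483.72 -92.98 204.29] yaw 2.2472 F [ 0.51 -0.39 -0.91] M [-0.044 -0.088 -0.028] q6 -0.941 eff6 -0.005 46.95955319577618 0.0
```

View pics/w2.png

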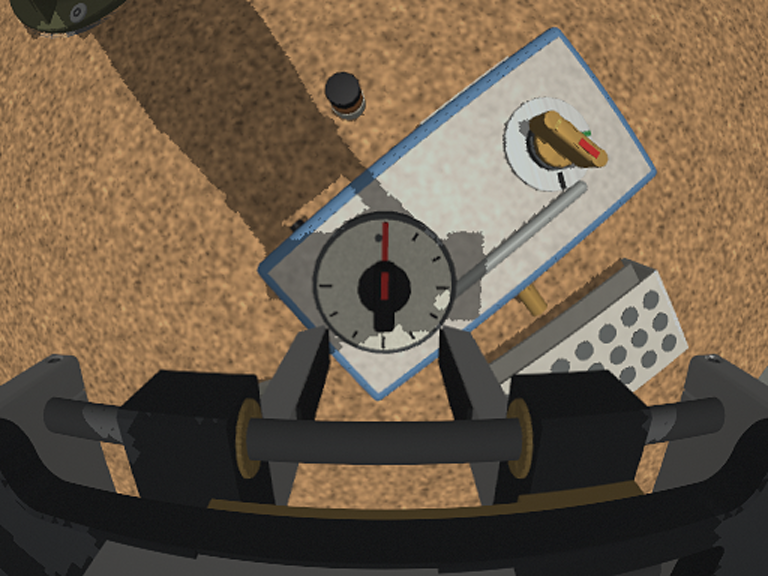

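The pointer lies over the zero tick beside the stop pin, with its tip at (386,222) and the pin at (379,238), so the reset is done. Next is the valve.

Request:
{"op": "arm_command", "data": {"targets": [{"hand": 0,"x": 0.0258,"y": 0.0306,"z": 0,"yaw": 0},{"hand": 0,"x": 0.0258,"y": 0.0306,"z": 0,"yaw": 0},{"hand": 0,"x": 0.0258,"y": 0.0306,"z": 0,"yaw": 0},{"hand": 0,"x": 0.0258,"y": 0.0306,"z": 0,"yaw": 0},{"hand": 0,"x": 0,"y": 0,"z": 0,"yaw": 0.144},{"hand": 0,"x": 0,"y": 0,"z": 0,"yaw": 0.144},{"hand": 0,"x": 0,"y": 0,"z": 0,"yaw": 0.144},{"hand": 0,"x": 0,"y": 0,"z": 0,"yaw": 0.144},{"hand": 0,"x": 0,"y": 0,"z": 0,"yaw": 0.144},{"hand": 0,"x": 0,"y": 0,"z": 0,"yaw": 0.144}]}}

```text
clock: 7.5
eef_pos: [514.2, 64.0, 202.8]
eef_rot: [-3.139, 0.001, 1.377]
wrist_force: [0.3, -0.4, -0.5]
finger_gap: 47.1
finger_force: 0.0
```

Request:
{"op": "arm_command", "data": {"targets": [{"hand": 0,"x": 0,"y": 0,"z": 0,"yaw": 0.144},{"hand": 0,"x": 0,"y": 0,"z": 0,"yaw": 0.144},{"hand": 0,"x": 0,"y": 0,"z": 0,"yaw": 0.144},{"hand": 0,"x": 0,"y": 0,"z": 0,"yaw": 0.144},{"hand": 0,"x": 0,"y": 0,"z": 0,"yaw": 0.144},{"hand": 0,"x": 0,"y": 0,"z": 0,"yaw": 0.144},{"hand": 0,"x": 0,"y": 0,"z": 0,"yaw": 0.144},{"hand": 0,"x": 0,"y": 0,"z": 0,"yaw": 0.144},{"hand": 0,"x": 0,"y": 0,"z": 0,"yaw": 0.144},{"hand": 0,"x": 0,"y": 0,"z": 0,"yaw": 0}]}}

```text
clock: 8.5
eef_pos: [514.2, 64.0, 203.0]
eef_rot: [-3.142, 0.002, 0.085]
wrist_force: [-0.5, -0.4, -0.3]
finger_gap: 47.3
finger_force: 0.0
```

```bash
python3 st.py
python3 - <<'E'
from cell import manip,camera,get_calibration
import cv2,numpy as np,pickle
c=get_calibration("wrist");w=camera("wrist")
pickle.dump(c,open("w3.pkl","wb"))
cv2.imwrite("pics/w3.png",cv2.resize(w[100:250,156:356,::-1],(800,600),interpolation=cv2.INTER_CUBIC))
E
```

```text
8.5 [514.23  64.   203.03] yaw 0.0845 F [-0.46 -0.41 -0.28] M [-0.041  0.022  0.029] q6 1.539 eff6 2.814 47.34597902055766 0.0
```

View pics/w3.png

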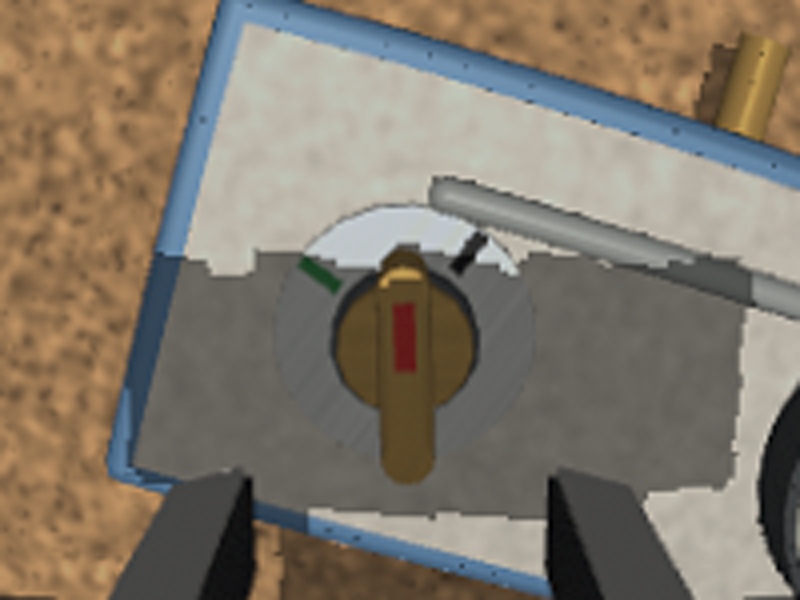

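The bar runs almost along the tool x axis, from (403,250) to (407,480). The flange spans x 273–534 with its top at y 204, the black line is at (470,250) and the green line at (320,272).

Run:
```python
from h import *
import pickle;c=pickle.load(open("w3.pkl","rb"))
P=lambda a,b,z:ray("wrist",(a+.5)/4-.5+156,(b+.5)/4-.5+100,z,c)[:2].round(1)
l,r=P(273,335,66),P(534,335,66);t=P(403,204,66)
ctr=(l+r)/2;print(l,r,t,ctr,"R",np.hypot(*(r-l))/2)
a,b=P(402,285,114),P(408,480,114);an=lambda d:np.arctan2(d[1],d[0])
print("bar",a,b,(a+b)/2,an(a-b),np.hypot(*(a-b)))
s1,s2=P(403.5,305,114),P(404.5,371,114);print(s1,s2,an(s1-s2))
k1,k2=P(483,236,66),P(457,271,66);g1,g2=P(302,260,66),P(339,290,66)
print("black",an(k1-k2),"green",an(g1-g2)); C=np.array([ctr[0],ctr[1]]); print(an((k1+k2)/2-C),an((g1+g2)/2-C))
```

```text
[513.2  98.7] [519.2  27.6] [551.8  66.3] [516.2   63.15] R 35.67635771768189
bar [538.   65.5] [491.2  60.1] [514.6  62.8] 0.11487660541689908 47.11050838188865
[533.4  64.8] [517.9  63.2] 0.1028614896620683
black -0.543326468826328 green 0.961337788849978
-0.5899434065450012 1.0196113242575982
```

Request:
{"op": "arm_command", "data": {"targets": [{"hand": 0,"x": 0,"y": 0.0007,"z": 0.02,"yaw": -0.025},{"hand": 0,"x": 0,"y": 0,"z": 0.03,"yaw": 0},{"hand": 0,"x": 0,"y": 0,"z": 0.03,"yaw": 0},{"hand": 0,"x": 0,"y": 0,"z": 0.018,"yaw": 0},{"hand": 0,"x": 0,"y": 0,"z": 0.014,"yaw": 0},{"hand": 0,"x": 0,"y": 0,"z": 0,"yaw": 0},{"hand": 0,"x": 0,"y": 0,"z": 0,"yaw": 0}]}}

```text
clock: 9.25
eef_pos: [514.7, 63.3, 92.5]
eef_rot: [-3.142, 0.001, 0.114]
wrist_force: [-1.0, -0.1, 0.2]
finger_gap: 46.9
finger_force: 0.0
```

Request:
{"op": "arm_command", "data": {"targets": [{"hand": -1,"x": 0,"y": 0,"z": 0,"yaw": 0},{"hand": -1,"x": 0,"y": 0,"z": 0,"yaw": 0},{"hand": -1,"x": 0,"y": 0,"z": 0,"yaw": 0},{"hand": -1,"x": 0,"y": 0,"z": 0,"yaw": 0},{"hand": -1,"x": 0,"y": 0,"z": 0,"yaw": 0},{"hand": -1,"x": 0,"y": 0,"z": 0,"yaw": 0}], "newtons": 40}}

```text
clock: 9.85
eef_pos: [514.9, 62.9, 92.7]
eef_rot: [3.141, -0.0, 0.112]
wrist_force: [0.1, -4.9, 2.3]
finger_gap: 12.8
finger_force: 40.0
```

```bash
python3 st.py
```

```text
9.85 [514.9   62.92  92.66] yaw 0.1118 F [ 0.07 -4.92  2.25] M [-0.864  0.054  0.03 ] q6 1.511 eff6 -0.014 12.754583578744345 39.99781787395477
```

Request:
{"op": "arm_command", "data": {"targets": [{"hand": -1,"x": 0,"y": 0.0006,"z": 0,"yaw": 0.06},{"hand": -1,"x": 0,"y": 0,"z": 0,"yaw": 0.1},{"hand": -1,"x": 0,"y": 0,"z": 0,"yaw": 0.1},{"hand": -1,"x": 0,"y": 0,"z": 0,"yaw": 0.1},{"hand": -1,"x": 0,"y": 0,"z": 0,"yaw": 0.1},{"hand": -1,"x": 0,"y": 0,"z": 0,"yaw": 0.06},{"hand": -1,"x": 0,"y": 0,"z": 0,"yaw": 0}]}}

```text
clock: 10.55
eef_pos: [515.0, 63.2, 92.7]
eef_rot: [-3.141, -0.0, -0.409]
wrist_force: [1.3, 4.0, 2.7]
finger_gap: 12.3
finger_force: 40.0
```

```bash
python3 st.py
```

```text
10.55 [514.98  63.22  92.66] yaw -0.4091 F [1.25 4.04 2.68] M [ 0.835  0.004 -0.064] q6 2.03 eff6 1.15 12.286066741001068 40.00262439250946
```

Request:
{"op": "arm_command", "data": {"targets": [{"hand": -1,"x": 0,"y": -0.0005,"z": 0,"yaw": 0.04},{"hand": -1,"x": 0,"y": 0,"z": 0,"yaw": 0.04},{"hand": -1,"x": 0,"y": 0,"z": 0,"yaw": 0.03},{"hand": -1,"x": 0,"y": 0,"z": 0,"yaw": 0},{"hand": -1,"x": 0,"y": 0,"z": 0,"yaw": 0}]}}

```text
clock: 11.05
eef_pos: [515.1, 63.3, 92.6]
eef_rot: [-3.141, 0.0, -0.516]
wrist_force: [-1.4, 1.7, 5.8]
finger_gap: 12.8
finger_force: 40.0
```

```bash
python3 st.py
```

```text
11.05 [515.05  63.32  92.64] yaw -0.5162 F [-1.44  1.75  5.83] M [ 0.514  0.394 -0.052] q6 2.138 eff6 0.009 12.819193872061168 40.001760721206665
```

Request:
{"op": "arm_command", "data": {"targets": [{"hand": -1,"x": 0,"y": 0,"z": 0,"yaw": 0.02},{"hand": -1,"x": 0,"y": 0,"z": 0,"yaw": 0.02},{"hand": -1,"x": 0,"y": 0,"z": 0,"yaw": 0},{"hand": -1,"x": 0,"y": 0,"z": 0,"yaw": 0}]}}

```text
clock: 11.45
eef_pos: [515.1, 63.3, 92.7]
eef_rot: [-3.141, 0.0, -0.557]
wrist_force: [-1.4, 1.9, 4.9]
finger_gap: 12.6
finger_force: 40.0
```

```bash
python3 st.py
```

```text
11.45 [515.08  63.35  92.66] yaw -0.5565 F [-1.37  1.86  4.87] M [ 0.585  0.301 -0.006] q6 2.179 eff6 0.026 12.597575092770999 40.000625252723694
```

Request:
{"op": "arm_command", "data": {"targets": [{"hand": -1,"x": 0,"y": 0,"z": 0,"yaw": 0.025},{"hand": -1,"x": 0,"y": 0,"z": 0,"yaw": 0},{"hand": -1,"x": 0,"y": 0,"z": 0,"yaw": 0}]}}

```text
clock: 11.75
eef_pos: [515.1, 63.3, 92.6]
eef_rot: [-3.141, -0.0, -0.581]
wrist_force: [-1.4, 2.2, 5.7]
finger_gap: 12.4
finger_force: 40.2
```

```bash
python3 st.py
```

```text
11.75 [515.07  63.34  92.64] yaw -0.5808 F [-1.39  2.19  5.73] M [0.518 0.36  0.486] q6 2.203 eff6 0.53 12.389508903672482 40.228827595710754
```

Request:
{"op": "arm_command", "data": {"targets": [{"hand": -1,"x": 0,"y": 0,"z": 0,"yaw": 0.025},{"hand": -1,"x": 0,"y": 0,"z": 0,"yaw": 0},{"hand": -1,"x": 0,"y": 0,"z": 0,"yaw": 0}]}}

```text
clock: 12.05
eef_pos: [515.1, 63.4, 92.6]
eef_rot: [-3.142, -0.0, -0.605]
wrist_force: [-1.9, 1.7, 5.6]
finger_gap: 12.8
finger_force: 40.9
```

```bash
python3 st.py
```

```text
12.05 [515.07  63.35  92.64] yaw -0.6054 F [-1.88  1.7   5.64] M [0.522 0.253 0.732] q6 2.228 eff6 0.733 12.836581416745705 40.88064193725586
```

Request:
{"op": "arm_command", "data": {"targets": [{"hand": -1,"x": 0,"y": 0,"z": 0,"yaw": 0.025},{"hand": -1,"x": 0,"y": 0,"z": 0,"yaw": 0},{"hand": -1,"x": 0,"y": 0,"z": 0,"yaw": 0}]}}

```text
clock: 12.35
eef_pos: [515.1, 63.3, 92.7]
eef_rot: [-3.142, -0.0, -0.63]
wrist_force: [-2.1, 2.3, 4.9]
finger_gap: 13.2
finger_force: 41.9
```

```bash
python3 st.py
```

```text
12.35 [515.1   63.33  92.67] yaw -0.6303 F [-2.11  2.28  4.92] M [0.461 0.342 0.851] q6 2.253 eff6 0.886 13.207911181021084 41.917955501703545
```

Request:
{"op": "arm_command", "data": {"targets": [{"hand": -1,"x": 0,"y": 0,"z": 0,"yaw": -0.07},{"hand": -1,"x": 0,"y": 0,"z": 0,"yaw": -0.1},{"hand": -1,"x": 0,"y": 0,"z": 0,"yaw": -0.1},{"hand": -1,"x": 0,"y": 0,"z": 0,"yaw": -0.1},{"hand": -1,"x": 0,"y": 0,"z": 0,"yaw": -0.1},{"hand": -1,"x": 0,"y": 0,"z": 0,"yaw": -0.1},{"hand": -1,"x": 0,"y": 0,"z": 0,"yaw": -0.1},{"hand": -1,"x": 0,"y": 0,"z": 0,"yaw": -0.1},{"hand": -1,"x": 0,"y": 0,"z": 0,"yaw": -0.1},{"hand": -1,"x": 0,"y": 0,"z": 0,"yaw": 0}]}}

```text
clock: 13.35
eef_pos: [515.0, 62.8, 92.7]
eef_rot: [3.141, 0.0, 0.242]
wrist_force: [-2.8, -3.1, 6.5]
finger_gap: 12.7
finger_force: 40.0
```

```bash
python3 st.py
```

```text
13.35 [515.    62.77  92.67] yaw 0.2422 F [-2.83 -3.12  6.47] M [-0.462  0.555  0.037] q6 1.38 eff6 -1.599 12.731683460681237 40.00225245952606
```

Request:
{"op": "arm_command", "data": {"targets": [{"hand": -1,"x": 0,"y": 0.0003,"z": 0,"yaw": -0.1},{"hand": -1,"x": 0,"y": 0,"z": 0,"yaw": -0.1},{"hand": -1,"x": 0,"y": 0,"z": 0,"yaw": -0.1},{"hand": -1,"x": 0,"y": 0,"z": 0,"yaw": -0.1},{"hand": -1,"x": 0,"y": 0,"z": 0,"yaw": -0.1},{"hand": -1,"x": 0,"y": 0,"z": 0,"yaw": -0.1},{"hand": -1,"x": 0,"y": 0,"z": 0,"yaw": -0.1},{"hand": -1,"x": 0,"y": 0,"z": 0,"yaw": -0.05},{"hand": -1,"x": 0,"y": 0,"z": 0,"yaw": -0.018},{"hand": -1,"x": 0,"y": 0,"z": 0,"yaw": 0}]}}

```text
clock: 14.35
eef_pos: [515.3, 62.3, 92.6]
eef_rot: [3.141, 0.001, 1.005]
wrist_force: [0.2, -5.9, 4.6]
finger_gap: 12.8
finger_force: 40.0
```

```bash
python3 st.py
python3 - <<'E'
from cell import camera
import cv2,numpy as np
t=camera("top")[160:285,150:325,::-1];s=camera("wrist")[90:250,140:370,::-1]
cv2.imwrite("pics/f1.png",np.vstack([cv2.resize(t,(420,300),interpolation=3),cv2.resize(s,(420,292),interpolation=2)]))
E
```

```text
14.35 [515.33  62.32  92.64] yaw 1.0054 F [ 0.24 -5.86  4.62] M [-1.118  0.102  0.002] q6 0.616 eff6 -0.38 12.78604010422726 40.000044107437134
```

View pics/f1.png

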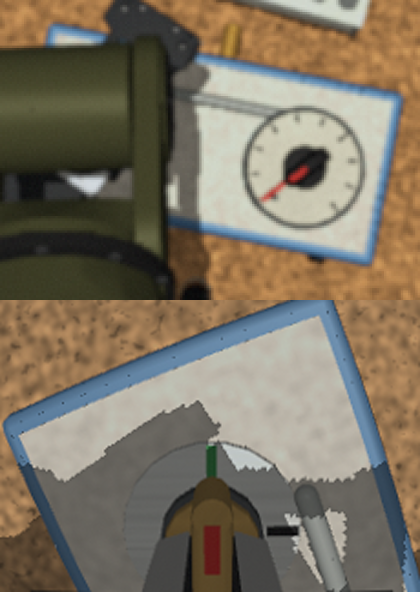

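The red stripe lines up with the green line at x≈211, the gauge pointer is on zero, and the grip is holding, so I'll hand it in.

Request:
{"op": "arm_command", "data": {"targets": [{"hand": -1,"x": 0,"y": 0,"z": 0,"yaw": -0.003},{"hand": -1,"x": 0,"y": 0,"z": 0,"yaw": 0},{"hand": -1,"x": 0,"y": 0,"z": 0,"yaw": 0}]}}

```text
clock: 14.75
eef_pos: [515.4, 62.3, 92.7]
eef_rot: [3.141, 0.001, 1.008]
wrist_force: [0.2, -6.3, 5.5]
finger_gap: 12.4
finger_force: 40.0
```

```bash
python3 st.py; python3 -c "
from cell import manip
print(manip.sign_off())"
```

```text
14.75 [515.36  62.29  92.67] yaw 1.0077 F [ 0.24 -6.29  5.46] M [-1.053  0.077 -0.026] q6 0.614 eff6 -0.05 12.446644436107638 40.001195669174194
the job is handed in; nothing more can be done
None
```

The job is handed in at 14.75 s: the gauge pointer was reset to its zero stop, then the thumbscrew was seated, backed off a quarter turn (stripe on the green line) and is still gripped there; nothing touched the vial, bottle or rack.

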